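# Stow the bait can on the tackle carousel

## Task

First turn the round tackle tray by its grip post, counter-clockwise, until its tab is up against the stop block, which brings its empty place round to the robot's side. Then lift the bait can off its stand and set it down, without dropping it, so that it stands flat inside that empty place, with the tray still at its stop. Do not knock the other things on the table about.

Things in the scene. Friction and masses are not known exactly. Their poses are not given: they have to be found in the camera images.
- carousel (a joint): the round tackle tray's turn about its vertical axis, rad: 0 = its tab is against the stop block; starts negative (0.7 to 1.35 rad short of the stop) and grows counter-clockwise seen from above. It turns stiffly (about 2.5 N at the grip) and stays where it is left
- tray_axis (a point): point on the tray's axis at the height of its top face (34 mm over the table). The plywood tray has diameter 290 mm, 12 mm thick, on a lower fixed foot; a fixed steel stop block (45 mm high) stands at the rim on the side away from the robot, and a steel tab sticks out 30 mm from the tray's rim. A hub 13 mm in radius and 55 mm high stands on the axis
- tray_grip (a point): centre of the part to hold on the tray's upright grip post: a plain round steel post, diameter 18 mm (cap 22 mm), standing 70 mm above the tray's face near its rim, 128 mm from the axis; this point is 46 mm above the tray's face (80 mm over the table). Nothing stands within 60 mm of it
- tray_place (a point): centre of the tray's empty round place, on the tray's face, 34 mm over the table and 82 mm from the axis, z up; 60 degrees clockwise (from above) of the grip post. A black lip 7 mm high and 4 mm wide rings it, inside diameter 112 mm. The tray's other two places hold fixed jars (diameter 70, 80 mm high), 120 degrees either way round
- can: aluminium bait can with closed lid and a rigid arch handle; body diameter 90 mm (lid 94, handle 101 across), lid top at 107 mm, about 0.4 kg; origin at the centre of its underside, z up, handle bar along its y
- can_handle (a point): middle of the can's handle bar: wooden sleeve, diameter 14 mm, 60 mm long along the can's y, 148 mm above the can's underside; 34 mm clear between the sleeve and the lid
- stand: fixed round four-legged steel stand; origin under its centre on the table; its seat is 60 mm up, ringed by a lip 8 mm high, inside diameter 112 mm, in which the can stands at first
- pack_mid: lure pack lying flat between tray and stand, 150 x 36 x 16 mm, origin under its centre, long side along its x
- pack_side: second lure pack lying flat at the left, 150 x 36 x 16 mm, origin under its centre
- reel_a: fishing reel on a foot behind, about 90 x 75 x 92 mm high, origin under its centre
- reel_b: fishing reel on a foot at the right, about 90 x 75 x 92 mm high, origin under its centre
- spool: plastic line spool, diameter 68, 50 mm high, at the right, origin under its centre
- driver: screwdriver 190 mm long lying near the robot, origin under its middle
- oil: small white bottle, diameter 48, 110 mm high, near the robot on the right, origin under its centre
There are look-alikes about, which are no part of the job. Leave any yellow look-alike of the stand alone.

How it is judged:
By the outcome, as a careful person would: the job done as asked, in the order asked, and still so for the second after the job is handed in, with the robot touching nothing.
It also fails if it takes over 66 s, if anything falls off the work surface, if the arm or the gripper's body presses on something with over 40 N, if the wrist force passes 120 N, or if a joint passes its speed limit or range.

## Robot

A 7-joint arm with a two-finger parallel gripper is mounted at the origin on the work surface. World frame = base frame: x ahead of the robot, y to its left, z up, the work surface at z = 0. Lengths are in m, angles in rad, forces in N, time in s.
With the tool pointing down it reaches from about 0.35 to 0.9 m from the base axis. Payload 7.2 kg.
Tool frame: the origin (TCP) lies midway between the tips of the shut fingers; the grasp point (between the pads) lies 19 mm behind it; z points along the fingers, y is the line along which they close (so a half turn about z gives the same grasp; the last joint's range is limited). The gripper opens to 85 mm and grips with 20 to 120 N. Pads are 22 mm wide; open, the fingers measure 114 mm over their backs; the gripper's body (76 mm by 85 mm) begins 54 mm behind the grasp point. The pads swing forward as they close: fully open they stand 13 mm farther back than shut.
Start: joints at [1.074, 0.411, -0.013, 1.596, 0.006, 1.134, -0.082], TCP at [0.26, -0.568, 0.231] pointing down, gripper open.
Joint ranges: [-2.95, 2.95], [-0.29, 1.99], [-1.47, 1.44], [0.14, 2.54], [-1.03, 4.17], [0.13, 1.85], [-2.86, 2.86]. Speed limits (rad/s): [2.39, 2.39, 3.01, 3.01, 3.14, 3.14, 3.14].

## Interface

Orientations are given as a rotation vector (axis times angle).
In Python, from bench import get_state, vision, env gives the robot as it stands. The module is installed in compiled form; this text tells all that it offers.
- The arm moves only by the tool jog_arm, never from a script. Its argument "plan" is a list that holds one entry, the list of rows, each a list of 5 numbers: the closure, from 0 (fully open) to 1 (shut), then the shift along the tool's x, y, z as a fraction of full scale, then the turn about the tool's z as a fraction of full scale. In form: [[[grip, tx, ty, tz, yaw], ...]]. A call has 1 to 10 rows; each row shifts and turns the commanded pose from where the row before left it, along the tool's axes as they then stand; what a row does not reach is not made up. Full scale, the value 1, is 50 cm for a shift and pi/4 rad for a turn. A row lasts 1/10 s, in which the tool goes at most 50 mm and 8.59 degrees, less where a joint would pass 70% of its speed; a pose out of reach is approached as far as the arm can. A call with a number of a shift or a turn outside -1 to 1 is refused whole. A call with a gripper value outside its range is refused whole. The fingers move at their own pace and stop on an object; the grip force is fixed at half the most. Time passes only in rows, so rows that do not move let the fingers close. It gives the time, the measured TCP pose, the force, the opening and the grip force at its end, in the units of the state.
- get_state(): the state, without advancing time (a new reading comes with each control period).
- vision.snapshot(name): name is "scene" or "top"; returns a dict with "color" (400x640x3 uint8, red, green, blue), "K" (3x3 intrinsics, pixels), "D" ([k1, k2, p1, p2, k3] as OpenCV has them; the pictures are not rectified), "world_from_camera" (4x4, takes a point from camera to world coordinates). Camera axes: x right, y up, looking along -z (the intrinsics and any distortion apply to the point x, -y, -z); pixel columns grow to the right and rows downward; lengths in m; the calibration is good to about 2 mm. A picture is of the moment at which its call begins. There is no depth.
- env.sign_off(): hands the job in; it is judged then, once.
The state is a dict: "t": time; "qpos": joint angles; "qd": joint speeds; "joint_torque": joint torques, N m; "position": TCP position; "tcp_rot": TCP orientation; "force": force on the tool from outside, world axes, zero at the start; "torque": the same for the moment, N m; "gripper_width": opening from 0.0 (shut) to 1.0 (fully open); "grasp_force": force on a finger pad.
Only numpy, scipy, OpenCV 4.12 (cv2) and the standard library are available. Lean on these libraries where they do the work, as an engineer would, in place of code of your own. Each camera call takes 0.05 s, during which the arm holds its last target. There are 200 camera calls.

## Working session

There is one attempt and no reset: what is moved stays moved. The work goes in short steps, Python scripts to look and compute and a tool call to move; the robot and the scene stay as the last step left them, time stands still between calls to the robot, and variables do not carry over. Pictures are saved under pics/ and viewed, at most 10 in all, crops included, and the job is handed in when it is done.

Besides the shell and the picture viewer there is one more tool, called after "Call:" as name(argument=value, ...) on one line, values as JSON. jog_arm: Moves the arm, as the interface text tells. Its arguments: {"type":"object","properties":{"plan":{"type":"array","items":{"type":"array","items":{"type":"array","items":{"type":"number","minimum":-1,"maximum":1}}}}},"required":["plan"]}

```bash
mkdir -p pics
cat > h.py <<'E'
import numpy as np, cv2
from bench import get_state, vision, env
def snap(n,f=None):
    s=vision.snapshot(n)
    if f: cv2.imwrite('pics/'+f,s['color'][:,:,::-1])
    return s
def ray(s,u,v):
    p=cv2.undistortPoints(np.array([[[u,v]]],float),np.array(s['K']),np.array(s['D']))[0,0]
    T=np.array(s['world_from_camera']); return T[:3,3],T[:3,:3]@np.array([p[0],-p[1],-1])
def plane(s,u,v,z):
    o,d=ray(s,u,v); return (o+d*(z-o[2])/d[2]).round(4)
def proj(s,P):
    T=np.array(s['world_from_camera']); c=T[:3,:3].T@(np.array(P,float)-T[:3,3])
    return cv2.projectPoints(np.array([[c[0],-c[1],-c[2]]]),np.zeros(3),np.zeros(3),np.array(s['K']),np.array(s['D']))[0].ravel().round(1)
E
python3 - <<'E'
from h import *
for n in('top','scene'):
    s=snap(n,n+'0.png'); print(n,np.array(s['world_from_camera']).round(3).tolist(),s['K'])
st=get_state(); print(st)
E
```

```text
top [[-0.026, 0.98, -0.198, 0.256], [-1.0, -0.025, 0.005, -0.059], [0.0, 0.198, 0.98, 1.519], [0.0, 0.0, 0.0, 1.0]] [[447.40681124   0.         321.55232105]
 [  0.         447.40681124 204.15550415]
 [  0.           0.           1.        ]]
scene [[0.876, -0.403, 0.264, 0.866], [0.482, 0.723, -0.495, -0.706], [0.009, 0.561, 0.828, 1.228], [0.0, 0.0, 0.0, 1.0]] [[418.08810941   0.         322.22740212]
 [  0.         418.08810941 203.63423252]
 [  0.           0.           1.        ]]
{'t': 0.1, 'qpos': array([ 1.07379381,  0.41180564, -0.01271132,  1.59693989,  0.00561421,
        1.13430375, -0.08218017]), 'qd': array([ 0.00130617, -0.00163377,  0.00016884, -0.00375416, -0.00021589,
        0.00089468, -0.00165966]), 'joint_torque': array([ 1.78334627e-03, -6.01831985e+01,  6.83552474e-01, -3.00092411e+01,
        1.39220958e-02,  6.40066530e-03, -2.93410983e-05]), 'position': array([ 0.25964437, -0.56803655,  0.23055444]), 'tcp_rot': array([-3.06831735e+00, -6.68199209e-01,  6.47060553e-04]), 'force': array([-0.41414685, -0.83744136,  0.08514279]), 'torque': array([ 0.01622876,  0.02431869, -0.03044737]), 'grasp_force': 0.0, 'gripper_width': 1.0016601481593799}
```

View pics/top0.png

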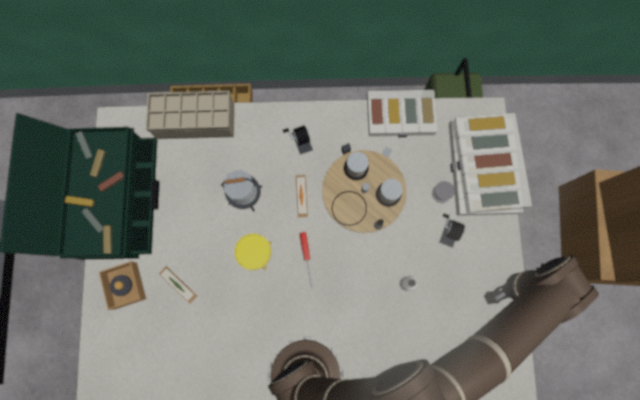

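View pics/scene0.png

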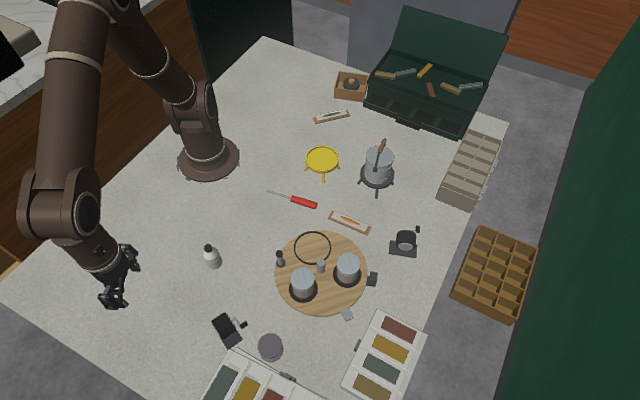

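The top view shows the tray around (364,190), with the post at (378,224), the empty ring at (349,208), the tab at (387,152) and the stop at (346,148). The can and its stand are at (240,188), and the handle bar is near (236,182). The scene view shows the post at (280,257), the can handle at (380,148) and the ring at (312,247). Next I'll measure these with magnified crops.

Run:
```python
from h import *
T=cv2.imread('pics/top0.png');S=cv2.imread('pics/scene0.png')
a=cv2.resize(T[140:240,315:415],(400,400),interpolation=2)
b=cv2.resize(T[155:225,205:275],(400,400),interpolation=2)
c=cv2.resize(S[220:320,265:390][:, :100],(400,400),interpolation=2)
d=cv2.resize(S[130:200,345:415],(400,400),interpolation=2)
m=np.vstack([np.hstack([a,b]),np.hstack([c,d])]); cv2.imwrite('pics/m.png',cv2.resize(m,(600,600),interpolation=3))
s=vision.snapshot('top')
hsv=cv2.cvtColor(T,cv2.COLOR_BGR2HSV); 
k=cv2.inRange(hsv,(8,50,90),(28,200,255)); k[:, :320]=0;k[:,410:]=0;k[:145]=0;k[240:]=0
cs=max(cv2.findContours(k,0,2)[0],key=cv2.contourArea); h=cv2.convexHull(cs); e=cv2.fitEllipse(h); print(e, plane(s,*e[0],.034))
for u,v,z in[(378,224,.1),(349,208,.034),(346,148,.045),(387,152,.03)]: print(u,v,plane(s,u,v,z))
```

```text
((363.75140380859375, 190.7138671875), (81.29927825927734, 83.83504486083984), 115.36930847167969) [ 0.5982 -0.2126  0.034 ]
378 224 [ 0.4723 -0.2467  0.1   ]
349 208 [ 0.5396 -0.16    0.034 ]
346 148 [ 0.7485 -0.157   0.045 ]
387 152 [ 0.7354 -0.3003  0.03  ]
```

View pics/m.png

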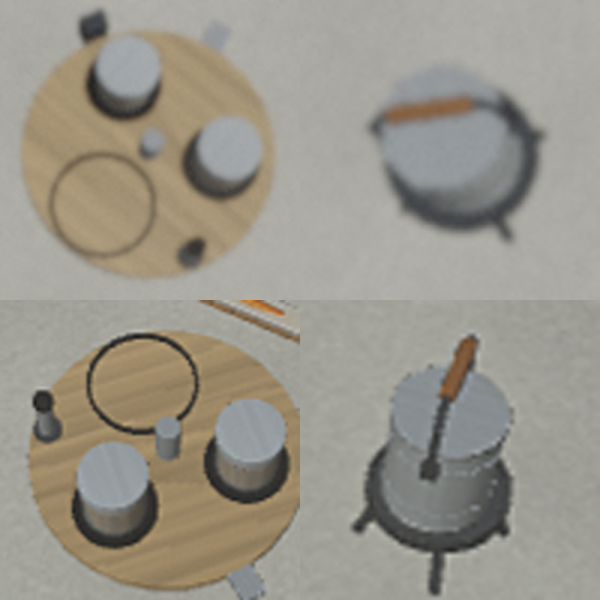

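Crop readings: the post cap in the top view is at about (380.7,221), and the ring centre is at (349,208). The post is therefore near (0.478,-0.253). The tool is already almost tangential there, so I'll go above the post.

Call:
jog_arm(plan=[[[0,0.066,-0.039,0,0],[0,0.066,-0.039,0,0],[0,0.066,-0.039,0,0],[0,0.066,-0.039,0,0],[0,0.066,-0.039,0,0],[0,0.066,-0.039,0,0],[0,0.066,-0.039,0,0],[0,0.066,-0.039,0,0],[0,0.066,-0.039,0,0],[0,0.066,-0.039,0,0.125]]])

```text
t: 1.15
position: [0.4794, -0.2525, 0.2312]
tcp_rot: [-3.099, -0.516, 0.0]
force: [0.5, -0.2, -0.1]
gripper_width: 0.998
grasp_force: 0.0
```

```bash
cat >> h.py <<'E'
from scipy.spatial.transform import Rotation as R
def rel(target):
    st=get_state(); M=R.from_rotvec(st['tcp_rot']).as_matrix(); p=np.array(st['position'])
    print('t',st['t'],'pos',p.round(4),'yang',np.degrees(np.arctan2(M[1,1],M[0,1])).round(1),'z',M[:,2].round(3),'F',np.round(st['force'],1),'w',st['gripper_width'],'g',st['grasp_force'])
    print('tool units',(M.T@(np.array(target)-p)/.5).round(3))
E
python3 - <<'E'
from h import *
rel([.478,-.253,.061])
s=snap('top','t1.png'); c=snap('scene','s1.png')
for P in([.478,-.253,.104],[.478,-.253,.034]): print(proj(s,P),proj(c,P))
T=cv2.imread('pics/t1.png');S=cv2.imread('pics/s1.png')
u,v=map(int,proj(s,[.478,-.253,.1]));a=cv2.resize(T[v-40:v+40,u-40:u+40],(400,400),interpolation=2)
u,v=map(int,proj(c,[.478,-.253,.1]));b=cv2.resize(S[v-40:v+40,u-40:u+40],(400,400),interpolation=2);print(u,v)
cv2.imwrite('pics/m1.png',np.hstack([a,b]))
E
```

```text
t 1.15 pos [ 0.4794 -0.2525  0.2312] yang -71.1 z [-0.  0. -1.] F [ 0.5 -0.2 -0.1] w 0.9981382080767046 g 0.0
tool units [-0.003  0.     0.34 ]
[380. 222.] [278.4 252.4]
[377.4 225.3] [280.1 262.7]
278 253
```

View pics/m1.png

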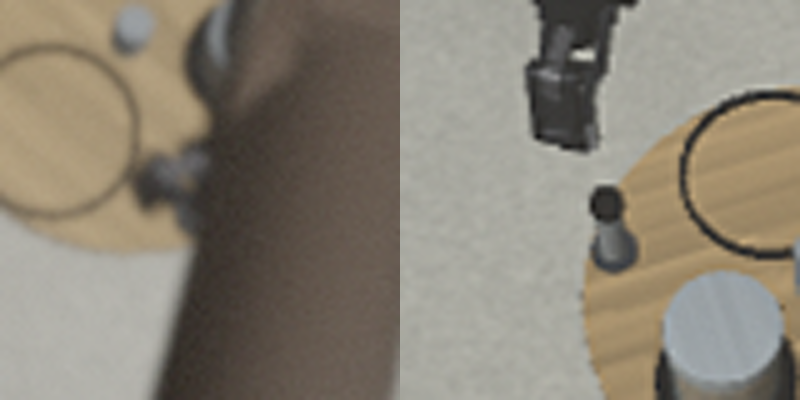

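The scene crop shows the post cap at about (279,254) and its base at (281,263). Both are within about 2 mm of the prediction, so I'll descend and grip.

Call:
jog_arm(plan=[[[0,0,0,0.08,0],[0,0,0,0.08,0],[0,0,0,0.08,0],[0,0,0,0.06,0],[0,0,0,0.04,0],[1,0,0,0,0],[1,0,0,0,0],[1,0,0,0,0],[1,0,0,0,0],[1,0,0,0,0]]])

```text
t: 2.25
position: [0.4796, -0.2543, 0.0627]
tcp_rot: [3.097, 0.517, 0.003]
force: [-0.7, 0.9, 4.6]
gripper_width: 0.233
grasp_force: 58.2
```

Call:
jog_arm(plan=[[[1,0,0,0,0],[1,0,0,0,0],[1,0,0,0,0]]])

```text
t: 2.55
position: [0.4796, -0.2543, 0.0627]
tcp_rot: [3.097, 0.517, 0.003]
force: [-0.9, -0.7, 6.3]
gripper_width: 0.231
grasp_force: 58.2
```

Call:
jog_arm(plan=[[[1,0.0004,0.0134,0,-0.0667],[1,0.0004,0.0134,0,-0.0667],[1,0.0004,0.0134,0,-0.0667],[1,0.0004,0.0134,0,-0.0667],[1,0.0004,0.0134,0,-0.0667],[1,0.0004,0.0134,0,-0.0667],[1,0.0004,0.0134,0,-0.0667],[1,0.0004,0.0134,0,-0.0667],[1,0.0004,0.0134,0,-0.0667],[1,0.0004,0.0134,0,-0.0667]]])

```text
t: 3.55
position: [0.5161, -0.3098, 0.0627]
tcp_rot: [2.857, 1.303, -0.0]
force: [-3.6, -0.4, 6.4]
gripper_width: 0.233
grasp_force: 58.3
```

Run:
```python
from h import *
rel([.5982-.128*np.cos(np.radians(49.4)),-.2126-.128*np.sin(np.radians(49.4)),.0627])
T=snap('top','t2.png')['color'][:,:,::-1];S=snap('scene','s2.png')['color'][:,:,::-1]
cv2.imwrite('pics/m2.png',np.hstack([cv2.resize(T[130:240,310:420],(400,400),interpolation=2),cv2.resize(S[220:330,275:385],(400,400),interpolation=2)]))
```

```text
t 3.55 pos [ 0.5161 -0.3098  0.0627] yang -41.0 z [ 0.    -0.001 -1.   ] F [-3.6 -0.4  6.4] w 0.23268825548513816 g 58.29441010951996
tool units [-0.002 -0.002  0.   ]
```

View pics/m2.png

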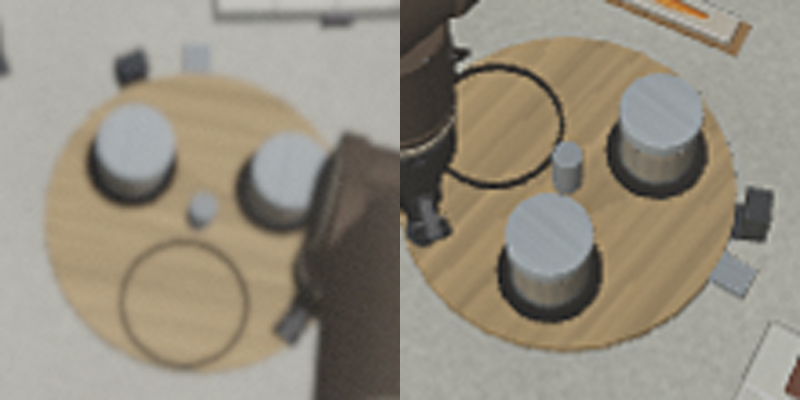

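The tray has turned 30°. The tab is at (196,57) in the crop and the stop is at (130,68), so about 11° remains. I'll go slower from here and watch the force.

Call:
jog_arm(plan=[[[1,0.0001,0.0067,0,-0.0333],[1,0.0001,0.0067,0,-0.0333],[1,0.0001,0.0067,0,-0.0333],[1,0.0001,0.0067,0,-0.0333],[1,0.0001,0.0067,0,-0.0333],[1,0.0001,0.0067,0,-0.0333]]])

```text
t: 4.25
position: [0.5322, -0.322, 0.0628]
tcp_rot: [2.747, 1.521, -0.001]
force: [-3.9, -0.1, 5.5]
gripper_width: 0.224
grasp_force: 58.7
```

Call:
jog_arm(plan=[[[1,0.0001,0.0045,0,-0.0222],[1,0.0001,0.0045,0,-0.0222]]])

```text
t: 4.45
position: [0.536, -0.3244, 0.0627]
tcp_rot: [2.72, 1.568, -0.001]
force: [-3.0, -1.5, 7.1]
gripper_width: 0.228
grasp_force: 58.7
```

Call:
jog_arm(plan=[[[1,0.0001,0.0045,0,-0.0222]]])

```text
t: 4.55
position: [0.5379, -0.3255, 0.0628]
tcp_rot: [2.706, 1.592, -0.001]
force: [-3.2, -1.7, 7.0]
gripper_width: 0.23
grasp_force: 58.7
```

Call:
jog_arm(plan=[[[1,0.0001,0.0045,0,-0.0222],[1,0.0001,0.0045,0,-0.0222]]])

```text
t: 4.75
position: [0.5379, -0.3255, 0.0625]
tcp_rot: [-2.676, -1.636, 0.01]
force: [-22.9, 9.3, 26.0]
gripper_width: 0.227
grasp_force: 59.3
```

Call:
jog_arm(plan=[[[1,0.0001,0.0045,0,-0.0222],[1,0,0,0,0]]])

```text
t: 4.95
position: [0.5378, -0.3255, 0.0625]
tcp_rot: [-2.659, -1.656, 0.014]
force: [-25.1, 10.7, 27.9]
gripper_width: 0.228
grasp_force: 59.2
```

Run:
```python
from h import *
rel([.54,-.3267,.06])
T=snap('top','t3.png')['color'][:,:,::-1];S=snap('scene','s3.png')['color'][:,:,::-1]
cv2.imwrite('pics/m3.png',np.hstack([cv2.resize(T[130:240,310:420],(400,400),interpolation=2),cv2.resize(S[245:315,335:405],(400,400),interpolation=2)]))
```

```text
t 4.95 pos [ 0.5378 -0.3255  0.0625] yang -26.2 z [-0.012  0.003 -1.   ] F [-25.1  10.7  27.9] w 0.2283523089146041 g 59.18216407299042
tool units [-0.     0.005  0.005]
```

View pics/m3.png

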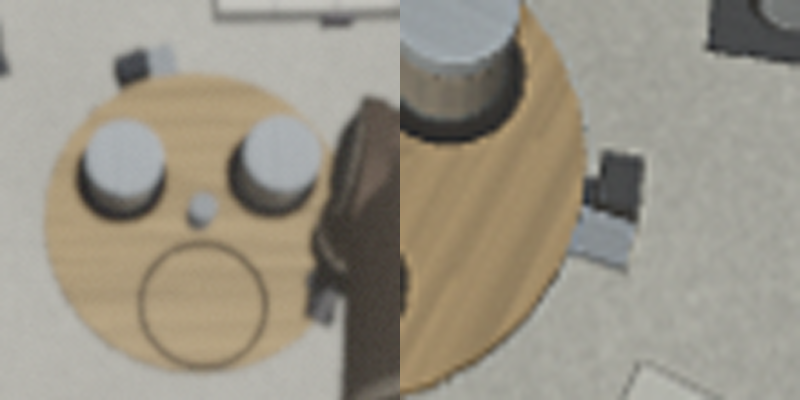

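The tab, at (160,60) in the left crop, is flush against the stop, and the force rise of about 27 N confirms contact. I'll relax the push slightly, release and lift.

Call:
jog_arm(plan=[[[1,0,-0.006,0,0.03],[0,0,0,0,0],[0,0,0,0,0],[0,0,0,0,0],[0,0,0,0,0],[0,0,0,-0.04,0],[0,0,0,-0.08,0],[0,0,0,-0.09,0],[0,0,0,-0.09,0],[0,0,0,-0.09,0]]])

```text
t: 6.05
position: [0.5414, -0.3255, 0.258]
tcp_rot: [-2.684, -1.632, -0.0]
force: [0.4, 0.2, -0.2]
gripper_width: 0.995
grasp_force: 0.0
```

Run:
```python
from h import *
s=snap('top','t4.png');c=snap('scene','s4.png')
hs=lambda s:cv2.cvtColor(s['color'],cv2.COLOR_RGB2HSV)
# handle wood sleeve
for n,q,(x0,x1,y0,y1) in(('top',s,(205,275,155,225)),('scene',c,(345,415,130,200))):
    k=cv2.inRange(hs(q),(5,90,60),(20,255,255))[y0:y1,x0:x1]
    ct=max(cv2.findContours(k,0,2)[0],key=cv2.contourArea); r=cv2.minAreaRect(ct); b=cv2.boxPoints(r)+[x0,y0]
    m=cv2.moments(ct); ctr=(m['m10']/m['m00']+x0,m['m01']/m['m00']+y0)
    print(n,np.round(ctr,1),r[1:],plane(q,*ctr,.208)); 
    e=[b[0],b[1],b[2],b[3]]; l=np.linalg.norm(b[0]-b[1])>np.linalg.norm(b[1]-b[2])
    p=((b[0]+b[3])/2,(b[1]+b[2])/2) if l else ((b[0]+b[1])/2,(b[2]+b[3])/2)
    P=[plane(q,*x,.208) for x in p]; print(P, np.degrees(np.arctan2(*(P[1]-P[0])[1::-1])))
# ring
k=cv2.inRange(s['color'],(0,0,0),(125,110,95)); k[:195]=0;k[236:]=0;k[:,:343]=0;k[:,384+4:]=0
cs=sorted(cv2.findContours(k,0,1)[0],key=len)[-3:]
for x in cs:
    if len(x)>5: e=cv2.fitEllipse(x); print(e,plane(s,*e[0],.04))
k=cv2.inRange(c['color'],(0,0,0),(70,70,70))
print(proj(s,[.516,-.2126,.041]),proj(c,[.516,-.2126,.041]))
rel([.73,.1,.3])
T=s['color'][:,:,::-1];S=c['color'][:,:,::-1]
cv2.imwrite('pics/m4.png',np.hstack([cv2.resize(T[130:240,310:420],(400,400),interpolation=2),cv2.resize(S[210:320,265:375],(400,400),interpolation=2)]))
```

```text
top [234.8 180.2] ((2.262742042541504, 18.243356704711914), 81.8698959350586) [0.6009 0.194  0.208 ]
[array([0.5977, 0.221 , 0.208 ]), array([0.6043, 0.1662, 0.208 ])] -83.13249103867716
scene [381.6 145.1] ((3.545274257659912, 14.837629318237305), 23.198591232299805) [0.5985 0.1998 0.208 ]
[array([0.6028, 0.1665, 0.208 ]), array([0.5949, 0.2298, 0.208 ])] 97.11387581248513
[365.  214.1] [297.  256.9]
t 6.15 pos [ 0.5447 -0.3268  0.2636] yang -27.4 z [ 0.01  -0.005 -1.   ] F [ 0.6  0.1 -0. ] w 0.9987826938507343 g 0.0
tool units [ 0.928 -0.063 -0.074]
```

View pics/m4.png

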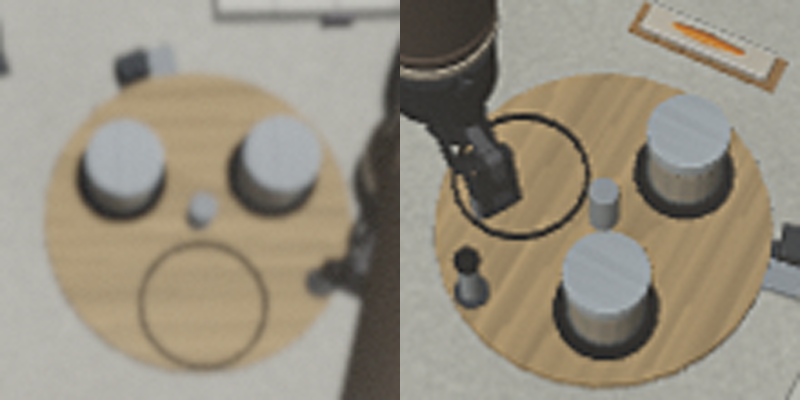

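The left crop shows the tab still against the stop and the ring at about px (365.8,214.2). The handle is at about (0.600,0.196) with its bar along 97°. Next I'll go above the handle.

Call:
jog_arm(plan=[[[0,0.0816,-0.032,-0.03,0],[0,0.0816,-0.032,-0.03,0],[0,0.0816,-0.032,-0.02,0],[0,0.0816,-0.032,0,0],[0,0.0816,-0.032,0,0],[0,0.0816,-0.032,0,0],[0,0.0816,-0.032,0,0],[0,0.0816,-0.032,0,0],[0,0.0816,-0.032,0,0],[0,0.0816,-0.032,0,0]]])

```text
t: 7.15
position: [0.5872, 0.1119, 0.2958]
tcp_rot: [-2.684, -1.632, 0.0]
force: [0.6, 0.2, -0.1]
gripper_width: 1.0
grasp_force: 0.0
```

Call:
jog_arm(plan=[[[0,0.0816,-0.032,0,0],[0,0.0816,-0.032,0,0],[0,0,0,0,-0.153],[0,0,0,0,-0.153],[0,0,0,0,-0.153],[0,0,0,0,-0.153],[0,0,0,0,-0.153],[0,0,0,0,0]]])

```text
t: 7.95
position: [0.5964, 0.1973, 0.2956]
tcp_rot: [-2.079, -2.355, 0.001]
force: [1.0, -0.4, 0.2]
gripper_width: 1.005
grasp_force: 0.0
```

Run:
```python
from h import *
rel([.600,.196,.189]); print(get_state()['qpos'])
c=snap('scene','s5.png');s=snap('top','t5.png')
print(plane(s,365.8,214.2,.04),plane(c,298.3,258.4,.04))
p=get_state()['position']
print(proj(c,p),proj(c,[.6,.196,.208]),proj(s,p),proj(s,[.6,.196,.208]))
T=s['color'][:,:,::-1];S=c['color'][:,:,::-1]
cv2.imwrite('pics/m5.png',np.hstack([cv2.resize(T[140:240,190:290],(400,400),interpolation=2),cv2.resize(S[100:200,330:430],(400,400),interpolation=2)]))
```

```text
t 7.95 pos [0.5964 0.1973 0.2956] yang 7.1 z [-0.001  0.    -1.   ] F [ 1.  -0.4  0.2] w 1.0045763887680301 g 0.0
tool units [-0.004  0.007  0.213]
[ 0.07522869  0.45853413 -0.6873516   1.4651589   0.2932714   1.32312663
 -0.50894144]
[ 0.5158 -0.2153  0.04  ] [ 0.5219 -0.2148  0.04  ]
[384.2 126. ] [381.5 146. ] [227.8 174. ] [234.2 180.5]
```

View pics/m5.png

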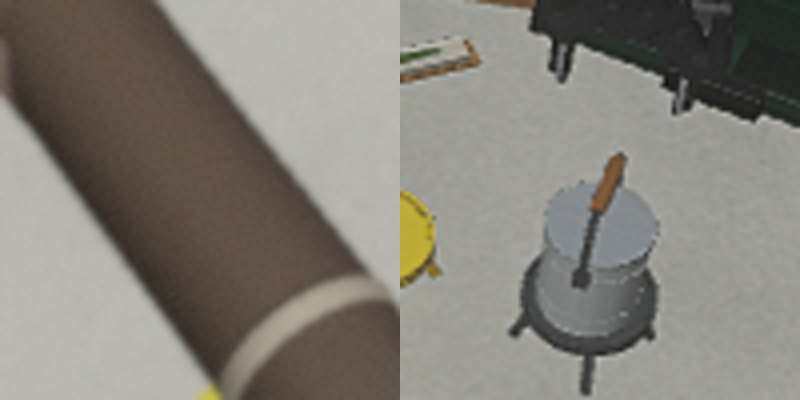

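The scene crop shows the open fingers straddling above the handle, with tips at (560,75) and (682,108) and the sleeve centre at (609,183). I'll descend, grip and lift.

Call:
jog_arm(plan=[[[0,-0.003,0.006,0.04,0],[0,0,0,0.06,0],[0,0,0,0.06,0],[0,0,0,0.04,0],[0,0,0,0.013,0],[1,0,0,0,0],[1,0,0,0,0],[1,0,0,0,0],[1,0,0,0,0],[1,0,0,0,0]]])

```text
t: 9.05
position: [0.6, 0.1963, 0.1906]
tcp_rot: [2.081, 2.352, 0.002]
force: [3.2, 0.6, 8.9]
gripper_width: 0.15
grasp_force: 42.8
```

Call:
jog_arm(plan=[[[1,0,0,0,0],[1,0,0,0,0],[1,0,0,0,0]]])

```text
t: 9.35
position: [0.6002, 0.1964, 0.1906]
tcp_rot: [2.081, 2.352, 0.003]
force: [1.9, -0.2, 4.6]
gripper_width: 0.137
grasp_force: 58.7
```

Call:
jog_arm(plan=[[[1,0,0,-0.01,0],[1,0,0,-0.02,0],[1,0,0,-0.02,0],[1,0,0,-0.03,0],[1,0,0,-0.03,0],[1,0,0,-0.03,0],[1,0,0,-0.03,0],[1,0,0,-0.02,0],[1,0,0,-0.01,0],[1,0,0,0,0]]])

```text
t: 10.35
position: [0.5997, 0.1963, 0.2905]
tcp_rot: [2.081, 2.353, 0.001]
force: [0.7, -0.1, -3.5]
gripper_width: 0.141
grasp_force: 58.6
```

Run:
```python
from h import *
rel([.518,-.215,.28]); 
c=snap('scene','s6.png');S=c['color'][:,:,::-1]
cv2.imwrite('pics/m6.png',cv2.resize(S[70:220,300:450],(500,500),interpolation=2))
```

```text
t 10.35 pos [0.5997 0.1963 0.2905] yang 7.0 z [ 0.001  0.    -1.   ] F [ 0.7 -0.1 -3.5] w 0.14083558269955593 g 58.57971131801605
tool units [-0.797 -0.263  0.021]
```

View pics/m6.png

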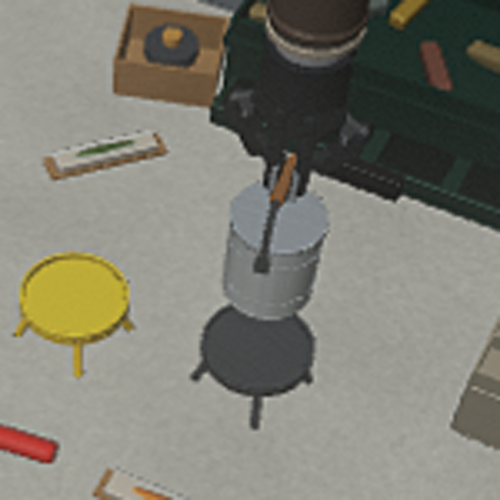

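I've got it: the can hangs upright at crop (272,255), clear of the stand. Now I'll carry it over the place.

Call:
jog_arm(plan=[[[1,-0.014,-0.005,0,0],[1,-0.028,-0.009,0,0],[1,-0.043,-0.014,0,0],[1,-0.057,-0.019,0,0],[1,-0.057,-0.019,0,0],[1,-0.057,-0.019,0,0],[1,-0.057,-0.019,0,0],[1,-0.057,-0.019,0,0],[1,-0.057,-0.019,0,0],[1,-0.057,-0.019,0,0]]])

```text
t: 11.4
position: [0.548, -0.0565, 0.2894]
tcp_rot: [-2.083, -2.352, 0.002]
force: [-0.0, 0.3, -3.3]
gripper_width: 0.14
grasp_force: 58.5
```

Call:
jog_arm(plan=[[[1,-0.057,-0.019,0,0],[1,-0.057,-0.019,0,0],[1,-0.057,-0.019,0,0],[1,-0.057,-0.019,0,0],[1,-0.057,-0.019,0,0],[1,-0.043,-0.014,0,0],[1,-0.028,-0.009,0,0],[1,-0.014,-0.005,0,0],[1,0,0,0,0],[1,0,0,0,0]]])

```text
t: 12.4
position: [0.511, -0.2437, 0.2898]
tcp_rot: [-2.08, -2.354, -0.001]
force: [1.2, -0.4, -3.8]
gripper_width: 0.144
grasp_force: 58.5
```

Run:
```python
from h import *
rel([.518,-.215,.1645]); 
c=snap('scene','s7.png');s=snap('top','t7.png')
T=s['color'][:,:,::-1];S=c['color'][:,:,::-1]
cv2.imwrite('pics/m7.png',np.hstack([cv2.resize(T[130:240,310:420],(400,400),interpolation=2),cv2.resize(S[190:320,255:385],(400,400),interpolation=2)]))
```

```text
t 12.4 pos [ 0.511  -0.2437  0.2898] yang 7.1 z [ 0.     0.001 -1.   ] F [ 1.2 -0.4 -3.8] w 0.14397453393413212 g 58.54255199432373
tool units [0.055 0.021 0.251]
```

View pics/m7.png

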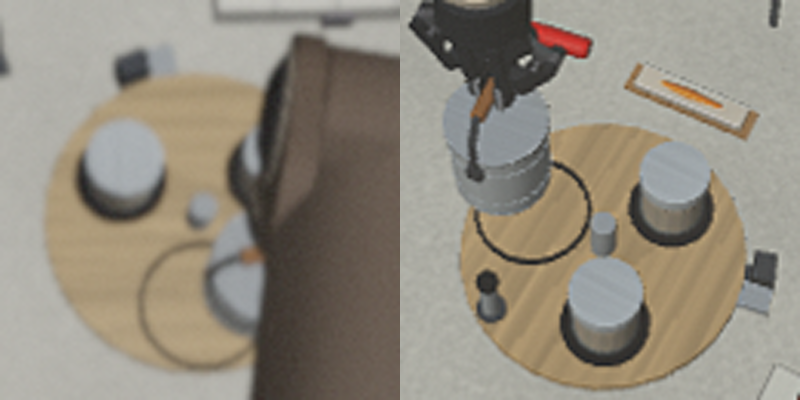

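The can hangs one row past the place, and the tab is still on the stop. I'll correct that and lower to just above the tray.

Call:
jog_arm(plan=[[[1,0.02,0.008,0,0],[1,0.025,0.008,0,0],[1,0.01,0.005,0,0],[1,0,0,0.03,0],[1,0,0,0.05,0],[1,0,0,0.05,0],[1,0,0,0.05,0],[1,0,0,0.03,0],[1,0,0,0.01,0],[1,0,0,0,0]]])

```text
t: 13.5
position: [0.518, -0.216, 0.1797]
tcp_rot: [-2.08, -2.353, -0.0]
force: [-0.9, 1.1, -2.4]
gripper_width: 0.14
grasp_force: 58.5
```

Run:
```python
from h import *
rel([.518,-.215,.1645]); 
c=snap('scene','s8.png');s=snap('top','t8.png')
T=s['color'][:,:,::-1];S=c['color'][:,:,::-1]
cv2.imwrite('pics/m8.png',np.hstack([cv2.resize(T[130:240,310:420],(400,400),interpolation=2),cv2.resize(S[200:300,260:360],(400,400),interpolation=2)]))
```

```text
t 13.5 pos [ 0.518  -0.216   0.1797] yang 7.0 z [-0.  0. -1.] F [-0.9  1.1 -2.4] w 0.14048624189304093 g 58.54326903820038
tool units [0.002 0.    0.03 ]
```

View pics/m8.png

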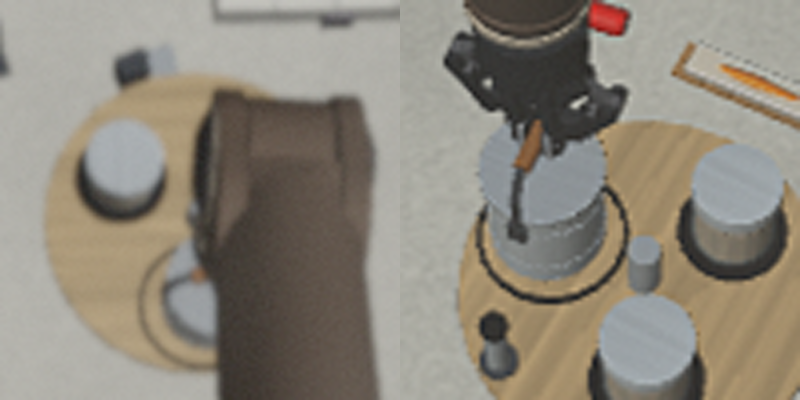

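The can hangs inside the ring, 15 mm up. The gaps suggest a small shift of about 3 mm to +y, so I'll nudge it that way, lower gently and watch the force.

Call:
jog_arm(plan=[[[1,0.007,0,0,0],[1,0,0,0.008,0],[1,0,0,0.008,0],[1,0,0,0.006,0],[1,0,0,0.004,0],[1,0,0,0,0]]])

```text
t: 14.2
position: [0.5172, -0.2129, 0.1663]
tcp_rot: [-2.081, -2.353, 0.0]
force: [0.4, -0.0, -3.4]
gripper_width: 0.144
grasp_force: 58.7
```

Call:
jog_arm(plan=[[[1,0,0,0.002,0],[1,0,0,0.002,0],[1,0,0,0,0]]])

```text
t: 14.5
position: [0.5175, -0.2129, 0.1648]
tcp_rot: [2.081, 2.353, 0.0]
force: [0.1, -0.6, -3.2]
gripper_width: 0.142
grasp_force: 58.7
```

Call:
jog_arm(plan=[[[1,0,0,0.002,0],[1,0,0,0.001,0],[1,0,0,0,0]]])

```text
t: 14.8
position: [0.5185, -0.2127, 0.1644]
tcp_rot: [2.079, 2.352, 0.002]
force: [0.2, 0.9, 5.0]
gripper_width: 0.14
grasp_force: 59.7
```

Call:
jog_arm(plan=[[[1,0,0,0.002,0],[1,0,0,0,0]]])

```text
t: 15.0
position: [0.5185, -0.2127, 0.1643]
tcp_rot: [2.079, 2.352, 0.001]
force: [-3.3, 2.4, 13.5]
gripper_width: 0.14
grasp_force: 60.5
```

The can is standing on the tray. I'll relax, open and lift clear.

Call:
jog_arm(plan=[[[1,0,0,-0.002,0],[0.6,0,0,0,0],[0.3,0,0,0,0],[0,0,0,0,0],[0,0,0,0,0],[0,0,0,0,0],[0,0,0,-0.03,0],[0,0,0,-0.06,0],[0,0,0,-0.08,0],[0,0,0,-0.08,0]]])

```text
t: 16.0
position: [0.5172, -0.2126, 0.2906]
tcp_rot: [-2.081, -2.354, -0.0]
force: [0.0, 0.1, -0.2]
gripper_width: 0.996
grasp_force: 0.0
```

Call:
jog_arm(plan=[[[0,0,0,-0.02,0],[0,-0.06,-0.04,0,0],[0,-0.06,-0.04,0,0],[0,-0.06,-0.04,0,0],[0,-0.06,-0.04,0,0],[0,-0.06,-0.04,0,0],[0,0,0,0,0]]])

```text
t: 16.7
position: [0.4327, -0.3795, 0.2982]
tcp_rot: [-2.091, -2.345, 0.004]
force: [-0.1, 0.7, -0.9]
gripper_width: 0.997
grasp_force: 0.0
```

Run:
```python
from h import *
rel([.518,-.215,.1645]); 
c=snap('scene','s9.png');s=snap('top','t9.png')
T=s['color'][:,:,::-1];S=c['color'][:,:,::-1]
cv2.imwrite('pics/m9.png',np.hstack([cv2.resize(T[130:240,310:420],(400,400),interpolation=2),cv2.resize(S[200:320,260:380],(400,400),interpolation=2)]))
```

```text
t 16.7 pos [ 0.4327 -0.3795  0.2982] yang 6.6 z [-0.002 -0.002 -1.   ] F [-0.1  0.7 -0.9] w 0.9972092869439517 g 0.0
tool units [0.308 0.208 0.266]
```

View pics/m9.png

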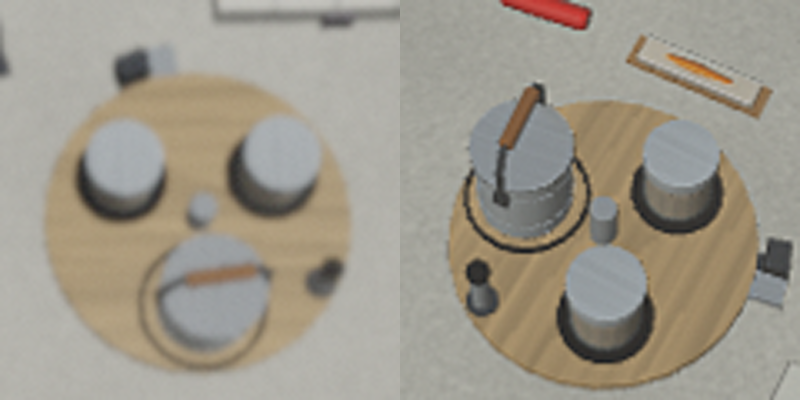

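The can stands flat inside the ring, with the tab against the stop and the arm clear, so I'll hand it in.

```bash
python3 -c "
from bench import env
print(env.sign_off())"
```

```text
the job is handed in; nothing more can be done
None
```

The job is handed in: the tray was turned to its stop, then the bait can was set down flat inside the empty place, the robot clear at about 17 s; I viewed 12 pictures, two over the limit of 10.

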